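# Clamp a filter holder with the cam-locked sliding jaw

## Task

The filter holder lies loose in the service clamp, ready for its spout to be serviced, but the sliding jaw is locked too far open. Lift the cam lever with the red knob up to free the sliding jaw, slide the jaw in until the filter holder's head is snug between both jaws with no play, then flip the lever fully down again so that the jaw is locked there. Keep the filter holder lying flat, and leave everything else on the table where it is.

Things in the scene. Friction and masses are not known exactly. Their poses are not given: they have to be found in the camera images.
- clamp: Service clamp screwed to the table: aluminium base plate 180x300 mm, 8 thick, with a rest under the handle, steel rail along its near edge (x=-65 mm), blue fixed jaw at +y (pad face at y=+105), blue sliding jaw at -y. Origin on the table near the plate's middle; +y is the way the jaw closes, +x away from the robot (yaw up to 0.25 rad). Jaws span x=-45 to +45; their tops are 54 mm above the table.
- jaw (a joint): Travel of the sliding jaw in m, growing as it closes towards the fixed jaw; range 0 to 0.09. The clear opening between the pads is 135 mm minus the travel. Stiff to move by about 3 N when the lever is free; held firmly by the cam when locked (forcing it only makes it creep).
- lever (a joint): Angle of the cam lever in rad. 0: fully down against its stop, jaw locked (arm 0.21 rad above level, pointing to the clamp's -x). Grows as the arm is lifted, up to 1.4 (upright). The cam lets go of the rail above about 0.95 and bites below that; the lever stays where it is left. Dead centre is at 0.12.
- lever_knob (a point): Centre of the red barrel knob (26 mm dia, 26 long along the pivot axis, flat ends that the fingers can pinch) at the end of the cam lever; it is 75 mm from the cam axis, on a steel arm 12 mm thick, and moves with lever and jaw. About 60 mm above the table when locked, 119 mm when upright.
- cam_axis (a point): The lever's pivot, 44 mm above the table, riding with the sliding jaw; the pivot axis is parallel to the clamp's y. The lever swings in the clamp's x-z plane.
- jaw_face (a point): Middle of the rubber pad face of the sliding jaw, 40 mm above the table; it faces the clamp's +y.
- jaw_back (a point): Point on the free back face (facing the clamp's -y) of the sliding jaw plate, 40 mm above the table and 85 mm farther from the robot's side than the lever; a place to push the jaw shut. The plate is 16 mm thick with its pad.
- portafilter: Steel coffee filter holder lying rim down on the clamp's base plate, head between the jaws, black handle pointing away from the robot: 92 x 227 x 72 mm, 0.5 kg. Origin under its middle; the handle points to its -y (28 mm wide, to y=-113), z up.
- filter_head (a point): Centre of the filter holder's round head: 70 mm dia, 25 mm above its rim, which lies on the 8 mm plate; head 50 mm high, straight-sided up to 32 mm, spout up to 72 mm; two small lugs low on its sides fit into windows under the jaws.
- canister: Bystander, to be left alone: white round tub with screw lid, 74 mm dia, 200 high (mm). Origin at the centre of its underside.
- pitcher: Bystander, to be left alone: steel milk jug, 90x127x104 (mm). Origin at the centre of its underside.
- tamper: Bystander, to be left alone: coffee tamper with black knob, 58 dia, 90 high (mm). Origin at the centre of its underside.
- cup: Bystander, to be left alone: blue-grey cup with handle, 61x89x52 (mm). Origin at the centre of its underside.
- spout: Bystander, to be left alone: small steel double spout, 38x60x51 (mm). Origin at the centre of its underside.
- valve: Bystander, to be left alone: brass ball valve with red lever, 38x119x56, not part of the clamp (mm). Origin at the centre of its underside.
- screen: Bystander, to be left alone: steel dispersion screen disc, 57 dia, 8 high (mm). Origin at the centre of its underside.
- marker: Bystander, to be left alone: white and black marker pen, 135 long, 18 thick (mm). Origin at the centre of its underside.

How it is judged:
By the outcome, as a careful person would: the job done as asked, in the order asked, and still so for the second after the job is handed in, with the robot touching nothing.
It also fails if it takes over 42 s, if anything falls off the work surface, if the arm or the gripper's body presses on something with over 40 N, if the wrist force passes 120 N, or if a joint passes its speed limit or range.

## Robot

A 6-joint arm with a two-finger parallel gripper is mounted at the origin on a cart in front of the work surface, level with it; the furniture and walls round the work are solid. World frame = base frame: x ahead of the robot, y to its left, z up, the work surface at z = 0. Lengths are in m, angles in rad, forces in N, time in s.
With the tool pointing down it reaches from about 0.25 to 0.725 m from the base axis. Payload 4 kg.
Tool frame: the origin (TCP) lies at the very end of the fingers, on their centre line; the grasp point (between the pads) lies manip.pinch_z behind it (manip.pinch_z is the distance from the TCP to the grasp point, in m); z points along the fingers, y is the line along which they close (so a half turn about z gives the same grasp; the last joint's range is limited). The gripper opens to 85 mm and grips with 20 to 120 N. Pads are 22 mm wide; open, the fingers measure 114 mm over their backs; the gripper's body (76 mm by 85 mm) begins 54 mm behind the grasp point. The pads swing forward as they close: fully open they stand 13 mm farther back than shut.
Start: joints at [1.267, 0.241, 0.005, 1.335, 0, 1.571], TCP at [0.15, 0.477, 0.21] pointing down, gripper open.
Joint ranges: [-2.72, 2.72], [-1.05, 1.87], [-1.09, 1.28], [-1.99, 2.15], [-1.42, 1.44], [-3.14, 3.14]. Speed limits (rad/s): [2.79, 2.79, 3.14, 3.14, 3.14, 3.14].

## Interface

Orientations are given as a 3x3 rotation matrix whose columns are the frame's x, y, z axes.
In Python, from station import manip gives the robot as it stands. The module is installed in compiled form; this text tells all that it offers.
- The arm moves only by the shell command python3 -m jog 'ROWS' [OPENING]. ROWS is JSON, a list that holds one entry, the list of rows, each a list of 4 numbers: the shift along the tool's x, y, z each as a share of 400 mm, from -1 to 1, then the turn about the tool's z as a share of 180 degrees, from -1 to 1. In form: [[[tx, ty, tz, twist], ...]]. A call has 1 to 5 rows; each row is the pose to reach, as a shift and turn from the pose commanded when the call began, along the tool's axes at that moment, turning the shorter way round; what a row does not reach only later rows make up. A row lasts 1/10 s, in which the tool goes at most 50 mm and 8.59 degrees, less where a joint would pass 70% of its speed; a pose out of reach is approached as far as the arm can. A call with a number of a shift or a turn outside -1 to 1 is refused whole. A call with a gripper value outside its range is refused whole. OPENING is the opening, from 0 (shut) to 1 (fully open), set as the call begins (- or left out, the last holds). The fingers move at their own pace and stop on an object; the grip force is fixed at half the most. Time passes only in rows, so rows that repeat a pose let the fingers close. It gives the time, the measured TCP pose, the force, the opening and the grip force at its end, in the units of the state.
- manip.sense(): the state, without advancing time (a new reading comes with each control period).
- manip.capture(name): name is "scene" or "side" or "wrist"; returns (picture, depth): 480x640x3 uint8, red, green, blue; 480x640 float32, m along the optical axis (not along the pixel's ray), 0 where there is no reading.
- manip.camera_info(name): a dict with "mtx" (3x3 intrinsics, pixels), "k1" (the pictures are not rectified: a ray, as slopes to the right and down, at radius r is drawn at 1 + k1 r^2 times it, then the intrinsics apply), "pose" (4x4, takes a point from camera to world coordinates). Camera axes: x right, y up, looking along -z (the intrinsics and any distortion apply to the point x, -y, -z); pixel columns grow to the right and rows downward; lengths in m; the calibration is good to about 2 mm. A picture is of the moment at which its call begins: read the wrist's pose just before it. camera_info takes no time and is no camera call; for the wrist camera it gives the pose at the moment of the call.
- manip.sign_off(): hands the job in; it is judged then, once.
The state is a dict: "time_s": time; "qpos": joint angles; "qd": joint speeds; "joint_torque": joint torques, N m; "position": TCP position; "eef_rot": TCP orientation; "contact_force": force on the tool from outside, world axes, zero at the start; "torque": the same for the moment, N m; "width": finger opening in m; "gripper_force": force on a finger pad.
Only numpy, scipy, OpenCV 4.12 (cv2) and the standard library are available. Lean on these libraries where they do the work, as an engineer would, in place of code of your own. Each camera call takes 0.05 s, during which the arm holds its last target. There are 200 camera calls.

## Working session

There is one attempt and no reset: what is moved stays moved. The work goes in short steps, Python scripts to look and compute and a shell command to move; the robot and the scene stay as the last step left them, time stands still between calls to the robot, and variables do not carry over. Pictures are saved under pics/ and viewed, at most 10 in all, crops included, and the job is handed in when it is done.

```bash
mkdir -p pics
cat > h.py <<'E'
import numpy as np, cv2
from station import manip
def cap(n):
    i=manip.camera_info(n); p,d=manip.capture(n); return p,d,i
def save(p,f): cv2.imwrite('pics/'+f,cv2.cvtColor(p,cv2.COLOR_RGB2BGR))
def ray(i,u,v):
    K=np.array(i['mtx']); T=np.array(i['pose'])
    q=cv2.undistortPoints(np.array([[[u,v]]],float),K,np.array([i['k1'],0,0,0.]))[0,0]
    return T[:3,3],T[:3,:3]@np.array([q[0],-q[1],-1.])
def onz(i,u,v,z):
    o,r=ray(i,u,v); return o+r*(z-o[2])/r[2]
def dep(i,d,u,v):
    o,r=ray(i,u,v); return o+r*d[int(v),int(u)]
def pix(i,P):
    T=np.array(i['pose']);c=T[:3,:3].T@(np.array(P)-T[:3,3]); s=np.array([c[0],-c[1]])/-c[2]
    s=s*(1+i['k1']*(s@s)); K=np.array(i['mtx']); return K[:2,:2]@s+K[:2,2]
E
python3 - <<'E'
from h import *
print(manip.pinch_z, manip.sense())
for n in('scene','side'):
    p,d,i=cap(n); save(p,n+'0.png'); np.savez(n+'0.npz',p=p,d=d); print(n,i['pose'],i['mtx'],i['k1'])
E
```

```text
0.0187 {'time_s': 0.0, 'qpos': array([ 1.26699155e+00,  2.41412004e-01,  3.66635401e-03,  1.33518747e+00,
       -3.50552159e-05,  1.57076459e+00]), 'qd': array([ 0.00150778, -0.00042797, -0.00059922,  0.00147471, -0.00135988,
        0.00037723]), 'joint_torque': array([ 2.50978492e-04, -3.72319329e+01,  2.52406955e+01,  1.68595836e-02,
        7.57170574e-05, -2.07733500e-06]), 'position': array([0.14937779, 0.47643092, 0.20949141]), 'eef_rot': array([[-9.54214705e-01,  2.99121932e-01, -6.05777153e-04],
       [ 2.99122543e-01,  9.54212505e-01, -2.04942327e-03],
       [-3.49873119e-05, -2.13679142e-03, -9.99997716e-01]]), 'contact_force': array([-0.15725241,  0.81975823,  0.11163986]), 'torque': array([-0.02514354,  0.00692018, -0.01693774]), 'gripper_force': 0.0, 'width': 0.08516119716689396}
scene [[ 0.59657698  0.35283878 -0.72083334 -0.21405423]
 [-0.80255033  0.2589443  -0.53745774 -0.60292668]
 [-0.00298024  0.89913995  0.43765108  0.56714431]
 [ 0.          0.          0.          1.        ]] [[477.19109389   0.         321.68194144]
 [  0.         477.19109389 247.50402245]
 [  0.           0.           1.        ]] -0.12631576346114537
side [[-0.95044307 -0.1893209   0.24660814  0.86801147]
 [ 0.31020461 -0.63044999  0.71155176  0.86858842]
 [ 0.02076248  0.75278842  0.65793504  0.87997734]
 [ 0.          0.          0.          1.        ]] [[564.3904621    0.         323.02873562]
 [  0.         564.3904621  241.11027315]
 [  0.           0.           1.        ]] -0.07745916113497843
```

View pics/scene0.png

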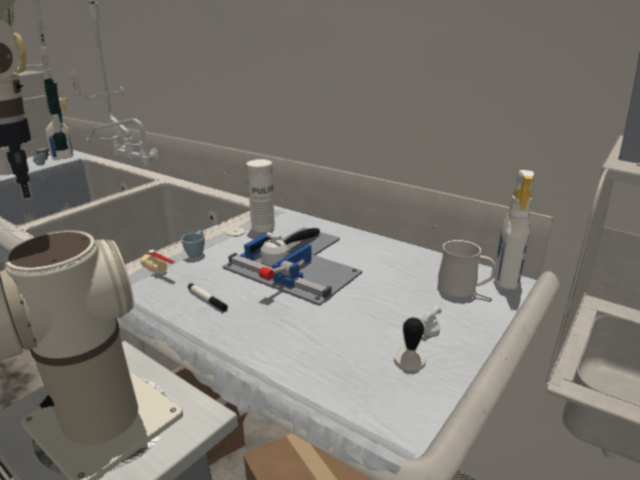

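View pics/side0.png

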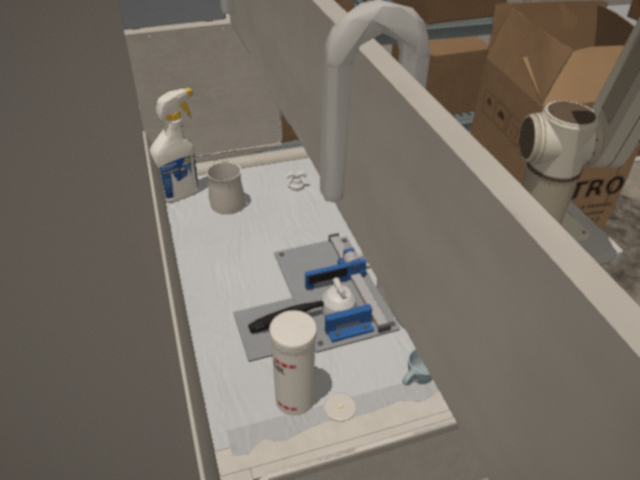

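Scene view: the red knob is at about (266,272), with the sliding jaw at (293,262), the fixed jaw at (255,245) and the handle at (302,235). Side view: the sliding jaw is at (337,272), the fixed jaw at (348,322) and the head at (340,297).

Run:
```python
from h import *
def cloud(n,m,d,i):
    v,u=np.where(m&(d>0)); 
    return np.array([dep(i,d,a,b) for a,b in zip(u,v)]),u,v
for n in('scene','side'):
    z=np.load(n+'0.npz');p,d=z['p'],z['d'];i=manip.camera_info(n)
    h=cv2.cvtColor(p,cv2.COLOR_RGB2HSV);H,S,V=[h[...,k].astype(int) for k in range(3)]
    for nm,m in(('red',((H<8)|(H>172))&(S>150)&(V>90)),('blue',(H>100)&(H<125)&(S>130)&(V>50))):
        k,l,st,c=cv2.connectedComponentsWithStats(m.astype(np.uint8))
        for j in range(1,k):
            if st[j,4]<25: continue
            P,u,v=cloud(n,l==j,d,i)
            if len(P)==0 or P[:,2].max()>.3: continue
            print(n,nm,st[j],c[j].round(1),'med',np.median(P,0).round(3),'min',np.percentile(P,3,axis=0).round(3),'max',np.percentile(P,97,axis=0).round(3))
            if nm=='blue':
                t=P[(P[:,2]>.047)&(P[:,2]<.06)]
                if len(t)>5:
                    (x,y),(w,hh),a=cv2.minAreaRect(t[:,:2].astype(np.float32)*1000); print('  top',len(t),x,y,w,hh,a)
    p2=p[200:330,200:400] if n=='scene' else p[220:380,220:440]
    save(cv2.resize(p2,None,fx=3.6,fy=3.6,interpolation=cv2.INTER_CUBIC),n+'c.png')
```

```text
scene red [152 253  21  10  54] [161.7 257.4] med [0.362 0.308 0.052] min [0.358 0.272 0.051] max [0.367 0.339 0.054]
scene red [259 268  15  12 124] [266. 273.] med [0.434 0.029 0.069] min [0.428 0.024 0.057] max [0.448 0.046 0.076]
scene blue [242 235  24  24 173] [252.6 247.1] med [0.543 0.183 0.049] min [0.527 0.179 0.016] max [0.593 0.198 0.057]
  top 89 562.3238525390625 184.11729431152344 74.05088806152344 12.954312324523926 2.5481021404266357
scene blue [273 244  37  43 528] [293.1 264.8] med [0.529 0.055 0.04 ] min [0.49  0.013 0.016] max [0.617 0.063 0.059]
  top 204 556.2471923828125 42.78240203857422 134.2276153564453 48.270668029785156 4.910216808319092
side blue [173 159  11   9  55] [178.6 163.1] med [ 0.829 -0.345  0.108] min [ 0.818 -0.353  0.096] max [ 0.842 -0.338  0.119]
side blue [175 171   8   9  49] [178.5 174.3] med [ 0.834 -0.344  0.079] min [ 0.826 -0.348  0.065] max [ 0.842 -0.34   0.088]
side blue [165 184   7  13  51] [168.5 191. ] med [ 0.866 -0.335  0.039] min [ 0.86  -0.341  0.024] max [ 0.872 -0.33   0.056]
  top 11 865.734130859375 -332.9103698730469 8.12744140625 13.40883731842041 88.5390853881836
side blue [306 259  59  30 454] [339.3 269.8] med [0.536 0.065 0.051] min [0.495 0.025 0.019] max [0.624 0.07  0.057]
  top 257 559.4142456054688 62.14801025390625 19.38913345336914 131.48141479492188 87.66041564941406
side blue [326 305  47  36 981] [348.8 322.1] med [0.577 0.196 0.035] min [0.534 0.185 0.015] max [0.621 0.216 0.056]
  top 311 577.168212890625 189.0426025390625 91.73023986816406 18.525264739990234 2.4621245861053467
```

View pics/scenec.png

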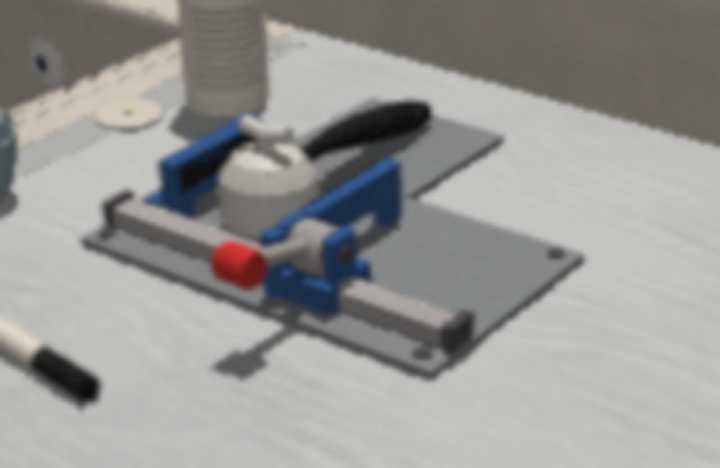

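View pics/sidec.png

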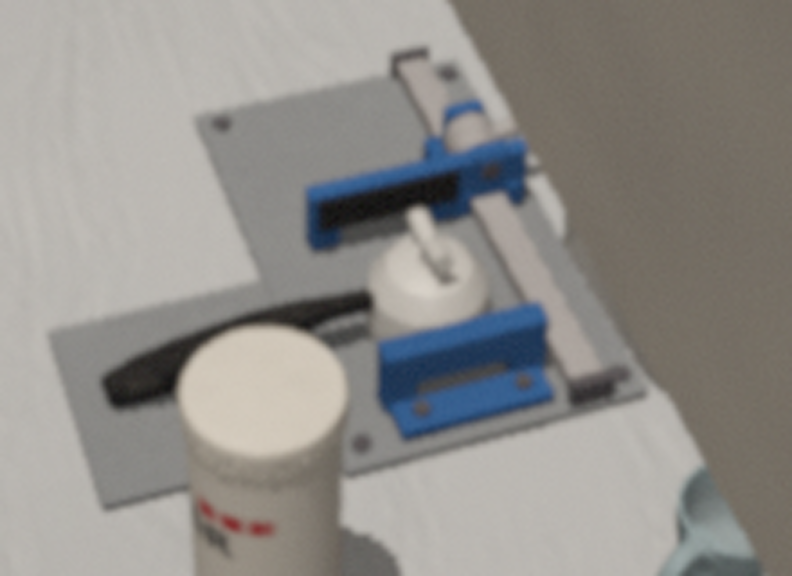

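The crops show the yaw is small (about 2.5°), the lever is down with the knob hanging over the plate's near edge, and the jaw is open well wider than the head. Next I'll work out the clamp frame and a hover point above the knob.

```bash
cat >> h.py <<'E'
def rows(P,yaw_y=None):
    s=manip.sense();R=s['eef_rot'];dp=R.T@(np.array(P)-s['position'])/.4
    t=0
    if yaw_y is not None:
        a=np.arctan2(R[1,1],R[0,1]);t=-((yaw_y-a+np.pi/2)%np.pi-np.pi/2)/np.pi
    return dp.round(4),round(t,4)
E
python3 - <<'E'
from h import *
i=manip.camera_info('scene')
k=onz(i,266,273,.062);print('knob',k)
yaw=.043;c,s=np.cos(yaw),np.sin(yaw)
F=np.array([.577,.181]);O=F-.105*np.array([-s,c]);print('origin',O,'knob local',np.array([[c,s],[-s,c]])@(k[:2]-O))
print(rows([k[0],k[1],.16],yaw+np.pi/2))
E
```

```text
knob [0.44378514 0.03956743 0.062     ]
origin [0.58151361 0.07609706] knob local [-0.13917145 -0.03057536]
(array([-1.0291, -0.8219,  0.1255]), np.float64(-0.1104))
```

```bash
python3 -m jog '[[[-0.25,-0.2,0,-0.03],[-0.5,-0.4,0,-0.06],[-0.75,-0.6,0,-0.09],[-0.98,-0.8,0,-0.11],[-0.98,-0.8,0,-0.11]]]' 0.7
python3 -m jog '[[[0,0,0,0],[0,0,0,0],[0,0,0,0],[0,0,0,0],[0,0,0,0]]]'
python3 -m jog '[[[0,0,0,0],[0,0,0,0],[0,0,0,0]]]'
python3 - <<'E'
from h import *
p,d,i=cap('wrist');save(p,'w1.png');np.savez('w1.npz',p=p,d=d)
s=manip.sense();print(s['position'],s['eef_rot'][:,1],s['qpos'],s['width'],s['time_s'])
h=cv2.cvtColor(p,cv2.COLOR_RGB2HSV);m=((h[...,0]<8)|(h[...,0]>172))&(h[...,1]>150)&(h[...,2]>90)
k,l,st,c=cv2.connectedComponentsWithStats(m.astype(np.uint8))
for j in range(1,k):
    if st[j,4]>100:
        print(st[j],c[j],onz(i,*c[j],.065),onz(i,*c[j],.073))
        vv,uu=np.where((l==j)&(d>0));P=np.array([dep(i,d,a,b) for a,b in zip(uu,vv)]);print(np.percentile(P,[2,50,98],axis=0).round(4))
print(i['pose'])
E
```

```text
time_s: 0.6
position: [0.2883, 0.267, 0.2101]
eef_rot: [[-0.999, -0.044, -0.0], [-0.044, 0.999, -0.0], [0.0, -0.0, -1.0]]
contact_force: [0.7, 1.4, 0.4]
width: 0.0599
gripper_force: 0.0
time_s: 1.1
position: [0.2872, 0.27, 0.2103]
eef_rot: [[-0.999, -0.045, -0.0], [-0.045, 0.999, -0.0], [0.0, -0.0, -1.0]]
contact_force: [0.1, 0.1, 0.3]
width: 0.0599
gripper_force: 0.0
time_s: 1.4
position: [0.2877, 0.2692, 0.2104]
eef_rot: [[-0.999, -0.043, -0.0], [-0.043, 0.999, -0.0], [0.0, -0.0, -1.0]]
contact_force: [0.3, -0.3, -0.2]
width: 0.0597
gripper_force: 0.0
[0.28779375 0.26910829 0.21036259] [-4.23950240e-02  9.99100924e-01 -6.90133224e-05] [ 7.51848625e-01  3.02990785e-02 -2.42133384e-01  1.29848340e+00
  1.16692192e-05  7.09440894e-01] 0.059777371414721905 1.45
[ 315  297   87   15 1027] [360.38169426 302.89191821] [0.35561862 0.30595422 0.065     ] [0.35210881 0.30494029 0.073     ]
[[0.3553 0.2696 0.0502]
 [0.3615 0.309  0.0517]
 [0.367  0.3415 0.0532]]
[ 29 366  33  28 566] [ 42.58127208 377.84452297] [0.43782416 0.03229886 0.065     ] [0.4321882  0.03836269 0.073     ]
[[0.2784 0.0271 0.0649]
 [0.4319 0.0365 0.0721]
 [0.4446 0.2065 0.2946]]
[[-4.29976655e-02 -9.62720986e-01 -2.67057117e-01  2.19915172e-01]
 [ 9.99075165e-01 -4.14656265e-02 -1.13761091e-02  2.66751347e-01]
 [-1.21671669e-04 -2.67299280e-01  9.63613553e-01  3.74312587e-01]
 [ 0.00000000e+00  0.00000000e+00  0.00000000e+00  1.00000000e+00]]
```

View pics/w1.png

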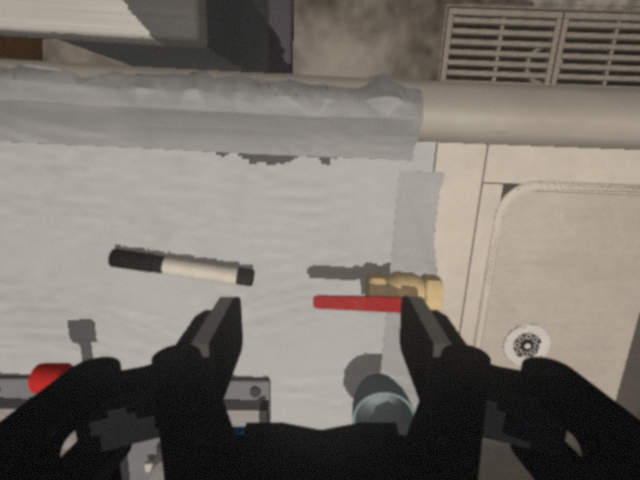

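The wrist view shows the knob at (42,378), partly behind the finger, with the marker and valve clear of the path. Moving on to above the knob.

```bash
python3 -m jog '[[[-0.36,-0.6,0,0],[-0.36,-0.6,0,0],[-0.36,-0.6,0,0],[-0.36,-0.6,0,0],[-0.36,-0.6,0,0]]]' >/dev/null
python3 -m jog '[[[0,0,0,0],[0,0,0,0],[0,0,0,0]]]'
cat > look.py <<'E'
from h import *
import sys
p,d,i=cap('wrist');save(p,sys.argv[1])
s=manip.sense();R=s['eef_rot'];print(s['position'],np.arctan2(-R[0,1],R[1,1]),s['qpos'].round(3))
h=cv2.cvtColor(p,cv2.COLOR_RGB2HSV)
for nm,m in(('red',((h[...,0]<8)|(h[...,0]>172))&(h[...,1]>150)&(h[...,2]>90)),('blue',(h[...,0]>100)&(h[...,0]<125)&(h[...,1]>130)&(h[...,2]>50))):
  k,l,st,c=cv2.connectedComponentsWithStats(m.astype(np.uint8))
  for j in range(1,k):
    if st[j,4]>100:
        vv,uu=np.where((l==j)&(d>.2));P=np.array([dep(i,d,a,b) for a,b in zip(uu,vv)]);P=P[P[:,2]<.15]
        print(nm,st[j],c[j].round(1));
        if len(P): print(np.percentile(P,[2,50,98],axis=0).round(4).tolist())
E
python3 look.py w2.png
```

```text
time_s: 2.25
position: [0.4248, 0.0607, 0.2103]
eef_rot: [[-0.999, -0.043, -0.001], [-0.043, 0.999, 0.0], [0.001, 0.0, -1.0]]
contact_force: [0.1, 0.3, -0.3]
width: 0.0603
gripper_force: 0.0
[0.42469052 0.06111484 0.21032379] 0.04367469898972791 [ 0.143  0.101 -0.166  1.305  0.     0.099]
red [586 144  54  18 825] [614.  152.1]
[[0.3564, 0.2673, 0.0502], [0.3623, 0.288, 0.0517], [0.368, 0.3064, 0.0533]]
red [276 225  31  28 822] [290.9 238.9]
[[0.4281, 0.027, 0.0674], [0.4369, 0.0385, 0.073], [0.4488, 0.0497, 0.0754]]
blue [ 308  291   14  133 1426] [314.4 358.3]
[[0.4907, 0.0557, 0.0534], [0.5528, 0.061, 0.055], [0.6182, 0.0668, 0.0584]]
blue [266 305  10  24 197] [270.5 316.5]
[[0.5015, 0.0175, 0.0557], [0.5118, 0.0213, 0.0576], [0.5225, 0.0248, 0.0589]]
blue [457 322  16  24 155] [465.8 329.1]
[[0.529, 0.1956, 0.0169], [0.5341, 0.209, 0.0185], [0.5508, 0.2145, 0.0374]]
```

View pics/w2.png

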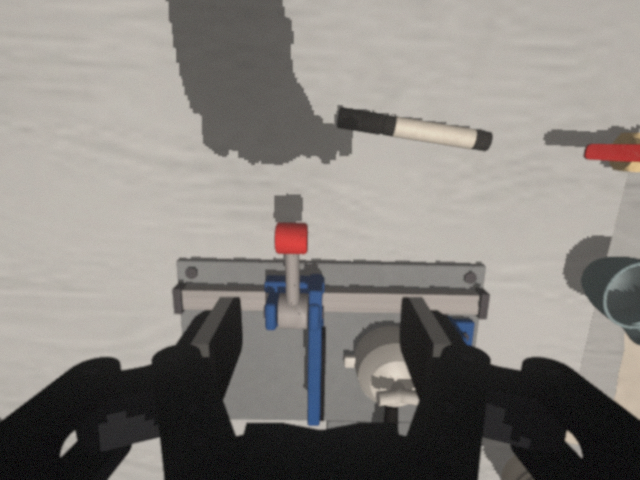

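The wrist view shows the knob at (291,239), free on both ends, with the arm running down to the cam at (291,310). The jaw plate is at x-pixel 314 and the head at (385,360). Knob centre is about (0.442, 0.0385, 0.060). Descending now.

```bash
python3 -m jog '[[[-0.04,-0.058,0.1,0],[-0.04,-0.058,0.2,0],[-0.04,-0.058,0.3,0],[-0.04,-0.058,0.4,0],[-0.04,-0.058,0.418,0]]]' 0.7 >/dev/null
python3 -m jog '[[[0,0,0,0],[0,0,0,0]]]'
python3 -m jog '[[[0,0,0,0],[0,0,0,0],[0,0,0,0],[0,0,0,0],[0,0,0,0]]]' 0.1
python3 -m jog '[[[0,0,0,0],[0,0,0,0],[0,0,0,0],[0,0,0,0],[0,0,0,0]]]'
```

```text
time_s: 3.0
position: [0.4438, 0.0385, 0.045]
eef_rot: [[-0.999, -0.043, 0.003], [-0.043, 0.999, 0.0], [-0.003, 0.0, -1.0]]
contact_force: [0.4, 0.1, 0.2]
width: 0.0598
gripper_force: 0.0
time_s: 3.5
position: [0.4433, 0.0377, 0.0442]
eef_rot: [[-0.999, -0.042, 0.002], [-0.042, 0.999, 0.001], [-0.002, 0.0, -1.0]]
contact_force: [-0.0, 1.5, 6.2]
width: 0.0242
gripper_force: 60.2
time_s: 4.0
position: [0.4433, 0.0377, 0.0441]
eef_rot: [[-0.999, -0.042, 0.002], [-0.042, 0.999, 0.001], [-0.002, 0.0, -1.0]]
contact_force: [-0.6, 1.1, 5.9]
width: 0.0236
gripper_force: 60.2
```

```bash
python3 -m jog '[[[-0.004,0,-0.016,0],[-0.011,0,-0.034,0],[-0.019,0,-0.051,0],[-0.0285,0,-0.067,0],[-0.04,0,-0.082,0]]]'
python3 -m jog '[[[0,0,0,0],[0,0,0,0]]]'
python3 - <<'E'
from h import *
p,d,i=cap('side');save(p[200:380,220:440],'_n.png')
b=np.array([.0750*np.cos(.7)])
print('rows for a, relative to a=.7:',[(a,round(-.075*(np.cos(.7)-np.cos(a))/.4,4),round(-.075*(np.sin(a)-np.sin(.7))/.4,4)) for a in(.85,1,1.15,1.3,1.4)])
E
```

```text
time_s: 4.5
position: [0.4575, 0.0381, 0.0755]
eef_rot: [[-0.999, -0.042, -0.003], [-0.042, 0.999, -0.0], [0.003, -0.0, -1.0]]
contact_force: [2.5, 1.3, -7.8]
width: 0.0227
gripper_force: 59.2
time_s: 4.7
position: [0.4581, 0.0381, 0.0761]
eef_rot: [[-0.999, -0.042, -0.0], [-0.042, 0.999, -0.0], [0.0, -0.0, -1.0]]
contact_force: [0.4, -3.7, -1.7]
width: 0.0223
gripper_force: 59.5
rows for a, relative to a=.7: [(0.85, np.float64(-0.0197), np.float64(-0.0201)), (1, np.float64(-0.0421), np.float64(-0.037)), (1.15, np.float64(-0.0668), np.float64(-0.0504)), (1.3, np.float64(-0.0933), np.float64(-0.0599)), (1.4, np.float64(-0.1115), np.float64(-0.064))]
```

```bash
python3 -m jog '[[[-0.02,0,-0.02,0],[-0.042,0,-0.037,0],[-0.067,0,-0.05,0],[-0.093,0,-0.06,0],[-0.1115,0,-0.064,0]]]'
python3 -m jog '[[[0,0,0,0],[0,0,0,0]]]'
python3 - <<'E'
from h import *
p,d,i=cap('scene');save(cv2.resize(p[190:330,200:400],None,fx=3.6,fy=3.6),'s2.png')
E
```

```text
time_s: 5.25
position: [0.5019, 0.0394, 0.1015]
eef_rot: [[-0.999, -0.041, -0.003], [-0.041, 0.999, -0.002], [0.003, -0.002, -1.0]]
contact_force: [-2.9, -2.4, 1.6]
width: 0.0206
gripper_force: 58.7
time_s: 5.45
position: [0.5029, 0.0395, 0.1018]
eef_rot: [[-0.999, -0.041, 0.0], [-0.041, 0.999, -0.001], [-0.0, -0.001, -1.0]]
contact_force: [-1.1, -2.6, 1.3]
width: 0.0203
gripper_force: 58.8
```

View pics/s2.png

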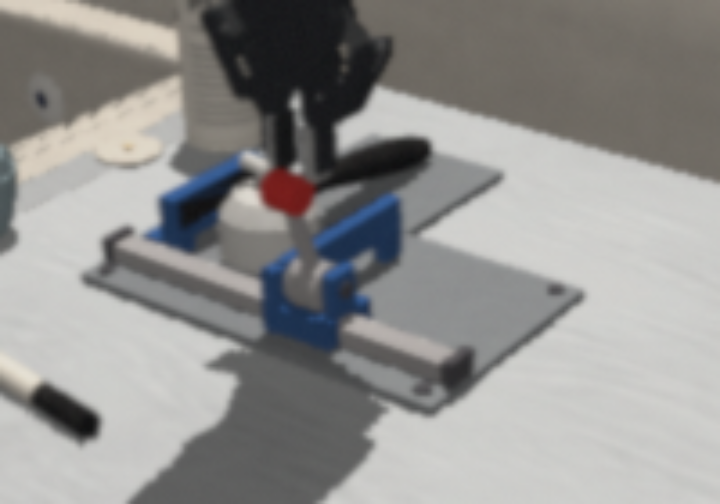

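The lever is up. The knob is at crop (288,192), but the fingertips look high or behind it, so I'll check that numerically.

```bash
python3 - <<'E'
from h import *
p,d,i=cap('scene');s=manip.sense();T=s['position']
f=lambda P:((pix(i,P)-[200,190])*3.6).round(0)
print('tcp',f(T),'grasp',f(T+[0,0,.0187]))
h=cv2.cvtColor(p,cv2.COLOR_RGB2HSV);m=((h[...,0]<8)|(h[...,0]>172))&(h[...,1]>150)&(h[...,2]>60);m[:,:240]=0
v,u=np.where(m&(d>0));P=np.array([dep(i,d,a,b) for a,b in zip(u,v)]);P=P[P[:,2]<.2]
print(len(P),np.percentile(P,[3,50,97],axis=0).round(3), u.mean(),v.mean())
print(onz(i,u.mean(),v.mean(),.118))
E
python3 look.py w3.png
```

```text
tcp [298. 206.] grasp [297. 178.]
118 [[0.477 0.025 0.111]
 [0.484 0.031 0.122]
 [0.497 0.048 0.129]] 279.3135593220339 242.78813559322035
[0.48960392 0.03788722 0.118     ]
[0.50265194 0.0397329  0.10170522] 0.04146847627540148 [ 7.90e-02  3.24e-01 -1.77e-01  1.07e+00 -1.00e-03  3.80e-02]Traceback (most recent call last):
  File "look.py", line 10, in <module>
    vv,uu=np.where((l==j)&(d>.2));P=np.array([dep(i,d,a,b) for a,b in zip(uu,vv)]);P=P[P[:,2]<.15]
                                                                                       ~^^^^^
IndexError: too many indices for array: array is 1-dimensional, but 2 were indexed
```

View pics/w3.png

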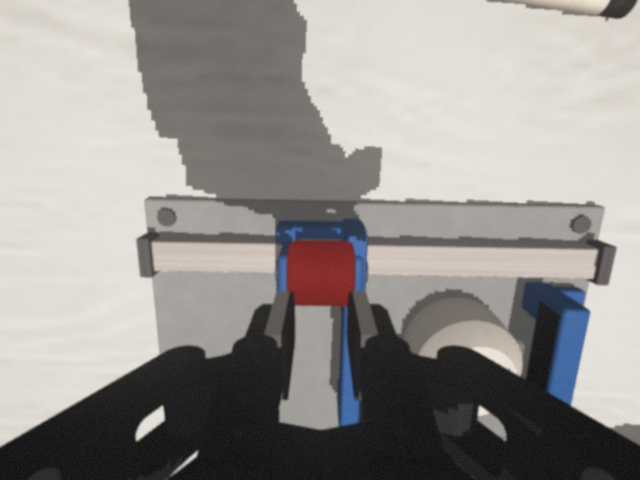

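The wrist view shows the knob at (321,272), held only by its far edge, with the fingers about 12 mm too far ahead. I'll release and regrip it centred.

```bash
python3 -m jog '[[[0,0,0,0],[0,0,0,0],[0,0,0,0],[0,0,0,0]]]' 0.55 >/dev/null
python3 -m jog '[[[0.03,0,0.005,0],[0.03,0,0.005,0],[0.03,0,0.005,0]]]'
python3 -m jog '[[[0,0,0,0],[0,0,0,0],[0,0,0,0],[0,0,0,0],[0,0,0,0]]]' 0.1
python3 - <<'E'
from h import *
p,d,i=cap('scene')
h=cv2.cvtColor(p,cv2.COLOR_RGB2HSV);m=((h[...,0]<8)|(h[...,0]>172))&(h[...,1]>150)&(h[...,2]>60);m[:,:240]=0
v,u=np.where(m);print(len(u),u.mean(),v.mean(),onz(i,u.mean(),v.mean(),.118),manip.sense()['width'])
E
```

```text
time_s: 6.3
position: [0.4912, 0.0398, 0.0997]
eef_rot: [[-0.999, -0.042, 0.001], [-0.042, 0.999, 0.0], [-0.001, 0.0, -1.0]]
contact_force: [0.4, -0.6, -0.1]
width: 0.0469
gripper_force: 0.0
time_s: 6.8
position: [0.4915, 0.0396, 0.1001]
eef_rot: [[-0.999, -0.042, 0.001], [-0.042, 0.999, -0.0], [-0.001, -0.0, -1.0]]
contact_force: [-0.3, -0.4, 4.9]
width: 0.024
gripper_force: 59.0
104 278.00961538461536 243.10576923076923 [0.48667819 0.03912755 0.118     ] 0.023522963968884553
```

```bash
python3 -m jog '[[[-0.01,0,-0.003,0],[-0.018,0,-0.005,0],[-0.024,0,-0.006,0],[-0.024,0,-0.006,0]]]'
python3 -m jog '[[[0,0.008,0,0],[0,0.016,0,0],[0,0.025,0,0],[0,0.025,0,0]]]'
python3 - <<'E'
from h import *
p,d,i=cap('scene')
h=cv2.cvtColor(p,cv2.COLOR_RGB2HSV);m=((h[...,0]<8)|(h[...,0]>172))&(h[...,1]>150)&(h[...,2]>60);m[:,:240]=0
v,u=np.where(m);print(len(u),u.mean(),v.mean(),onz(i,u.mean(),v.mean(),.118),manip.sense()['width'])
p,d,i=cap('side');h=cv2.cvtColor(p,cv2.COLOR_RGB2HSV);m=(h[...,0]>100)&(h[...,0]<125)&(h[...,1]>130)&(h[...,2]>50)
k,l,st,c=cv2.connectedComponentsWithStats(m.astype(np.uint8))
for j in range(1,k):
  if st[j,4]>100: print(st[j],c[j])
E
```

```text
time_s: 7.25
position: [0.4988, 0.0398, 0.1019]
eef_rot: [[-0.999, -0.042, -0.004], [-0.042, 0.999, -0.0], [0.004, -0.0, -1.0]]
contact_force: [-5.5, -1.2, 7.0]
width: 0.0239
gripper_force: 58.9
time_s: 7.65
position: [0.4984, 0.0497, 0.1019]
eef_rot: [[-0.999, -0.042, -0.004], [-0.042, 0.999, -0.001], [0.004, -0.001, -1.0]]
contact_force: [-4.2, -2.4, 8.2]
width: 0.0235
gripper_force: 58.9
104 276.5673076923077 240.22115384615384 [0.49604052 0.05163326 0.118     ] 0.023444621952448647
[308 262  60  29 470] [342.08723404 272.66382979]
[326 305  47  36 977] [348.79119754 322.11873081]
```

```bash
python3 -m jog '[[[0,0.008,0,0],[0,0.016,0,0],[0,0.024,0,0],[0,0.032,0,0],[0,0.04,0,0]]]'
python3 -m jog '[[[0,0.006,0,0],[0,0.012,0,0],[0,0.012,0,0]]]'
python3 - <<'E'
from h import *
p,d,i=cap('side');h=cv2.cvtColor(p,cv2.COLOR_RGB2HSV);m=(h[...,0]>100)&(h[...,0]<125)&(h[...,1]>130)&(h[...,2]>50)
k,l,st,c=cv2.connectedComponentsWithStats(m.astype(np.uint8))
for j in range(1,k):
  if st[j,4]>100:
    v,u=np.where((l==j)&(d>0));P=np.array([dep(i,d,a,b) for a,b in zip(u,v)]);t=P[(P[:,2]>.047)&(P[:,2]<.06)]
    if len(t)>9: print(c[j],cv2.minAreaRect(t[:,:2].astype(np.float32)*1000),np.polyfit(t[:,0],t[:,1],1))
save(cv2.resize(p[220:380,220:440],None,fx=3.6,fy=3.6,interpolation=cv2.INTER_CUBIC),'side2.png')
E
```

```text
time_s: 8.25
position: [0.4978, 0.0651, 0.1018]
eef_rot: [[-0.999, -0.041, -0.003], [-0.041, 0.999, -0.002], [0.004, -0.002, -1.0]]
contact_force: [-3.8, -2.2, 8.2]
width: 0.0237
gripper_force: 58.8
time_s: 8.55
position: [0.4976, 0.0703, 0.1018]
eef_rot: [[-0.999, -0.042, -0.004], [-0.042, 0.999, -0.001], [0.004, -0.001, -1.0]]
contact_force: [-5.2, -2.0, 7.6]
width: 0.0232
gripper_force: 58.8
[356.80582524 276.24271845] ((526.8331298828125, 94.34393310546875), (17.194189071655273, 69.57797241210938), 88.78971862792969) [0.01322019 0.08679933]
[318.24193548 285.74193548] ((602.4812622070312, 95.57939910888672), (46.30615997314453, 14.13221549987793), 1.6089885234832764) [0.05055231 0.0646248 ]
[348.7182377  322.14036885] ((577.0330200195312, 190.14048767089844), (92.99115753173828, 16.763723373413086), 1.9380919933319092) [0.03542914 0.17084567]
```

View pics/side2.png

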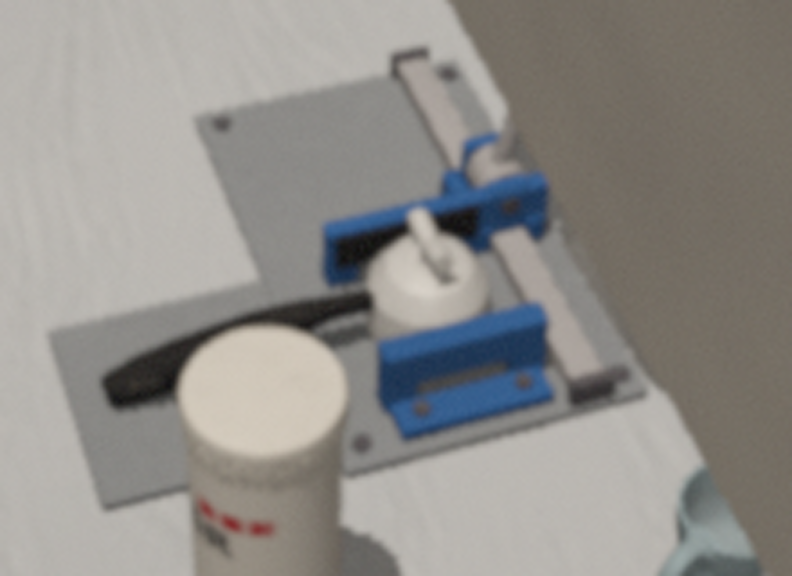

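Side view: the jaw, at crop (435,220), is now close to the head. From the plate centres the gap is about 78 mm, so roughly 8 mm of travel is left. I'll advance in small steps and watch the force.

```bash
python3 -m jog '[[[0,0.006,0,0],[0,0.012,0,0],[0,0.012,0,0]]]' | grep -E 'posi|conta'
for k in 1; do python3 -m jog '[[[0,0.005,0,0],[0,0.005,0,0]]]' | grep -E 'posi|conta'; done
python3 -m jog '[[[0,0.004,0,0],[0,0.004,0,0]]]' | grep -E 'posi|conta'
```

```text
position: [0.4974, 0.0744, 0.1018]
contact_force: [-4.3, -3.8, 7.5]
position: [0.4973, 0.0762, 0.1018]
contact_force: [-4.6, -4.4, 7.2]
position: [0.4973, 0.0777, 0.1018]
contact_force: [-4.0, -4.0, 6.6]
```

```bash
python3 -m jog '[[[0,0.004,0,0],[0,0.004,0,0]]]' | grep -E 'posi|conta'
python3 -m jog '[[[0,0.004,0,0],[0,0.004,0,0]]]' | grep -E 'posi|conta'
python3 -m jog '[[[0,0.004,0,0],[0,0.004,0,0]]]' | grep -E 'posi|conta'
```

```text
position: [0.4972, 0.0793, 0.1018]
contact_force: [-4.5, -4.6, 6.8]
position: [0.4972, 0.0804, 0.1018]
contact_force: [-4.6, -5.3, 8.2]
position: [0.497, 0.0807, 0.1017]
contact_force: [-4.2, -9.5, 7.9]
```

The force is rising and the motion has stalled at about 41 mm of travel, as predicted, so the head is touching both jaws. One more small preload.

```bash
python3 -m jog '[[[0,0.004,0,0],[0,0.004,0,0],[0,0.004,0,0]]]' | grep -E 'posi|conta|width'
python3 -m jog '[[[0,0.004,0,0],[0,0.004,0,0],[0,0.004,0,0]]]' | grep -E 'posi|conta|width'
python3 - <<'E'
from h import *
p,d,i=cap('side');save(cv2.resize(p[220:380,220:440],None,fx=3.6,fy=3.6,interpolation=cv2.INTER_CUBIC),'side3.png')
p,d,i=cap('scene')
h=cv2.cvtColor(p,cv2.COLOR_RGB2HSV);m=((h[...,0]<8)|(h[...,0]>172))&(h[...,1]>150)&(h[...,2]>60);m[:,:240]=0
v,u=np.where(m);print(len(u),u.mean(),v.mean(),onz(i,u.mean(),v.mean(),.118),manip.sense()['position'])
E
```

```text
position: [0.497, 0.081, 0.1017]
contact_force: [-4.3, -12.7, 8.6]
width: 0.0237
position: [0.4968, 0.0812, 0.1017]
contact_force: [-4.3, -15.4, 8.9]
width: 0.0234
98 265.2755102040816 237.08163265306123 [0.49350763 0.0834025  0.118     ] [0.49685715 0.08120254 0.10170615]
```

View pics/side3.png

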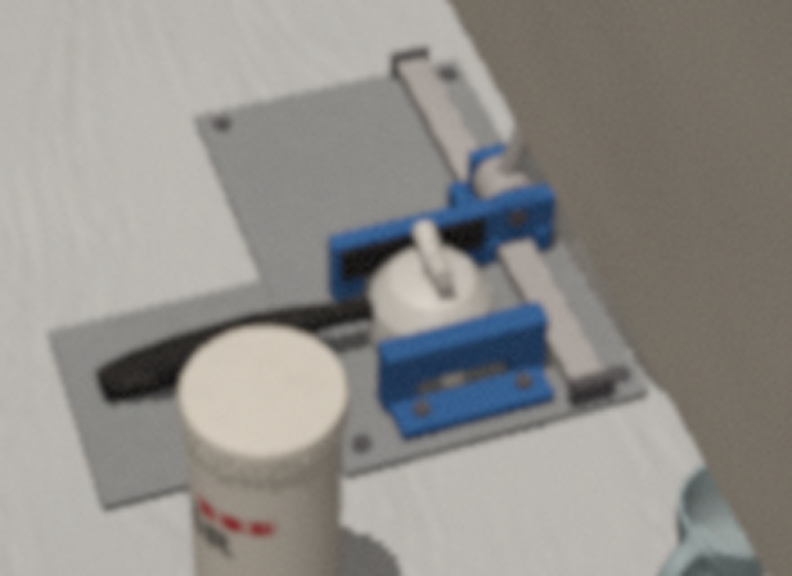

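The side view shows the head seated between both pads with its lug in the fixed jaw's window, and the holder still flat. Next I'll swing the lever down along its arc, keeping the preload.

```bash
python3 -m jog '[[[0.012,0,0.0035,0],[0.024,0,0.0075,0],[0.037,0,0.0135,0],[0.05,0,0.02,0],[0.05,0,0.02,0]]]' | grep -E 'posi|conta|width'
python3 -m jog '[[[0.012,0,0.0075,0],[0.023,0,0.0157,0],[0.034,0,0.025,0],[0.044,0,0.035,0],[0.044,0,0.035,0]]]' | grep -E 'posi|conta|width'
python3 - <<'E'
from h import *
p,d,i=cap('scene')
h=cv2.cvtColor(p,cv2.COLOR_RGB2HSV);m=((h[...,0]<8)|(h[...,0]>172))&(h[...,1]>150)&(h[...,2]>60);m[:,:240]=0
v,u=np.where(m);
for z in(.085,.09,.095,.1): print(z,onz(i,u.mean(),v.mean(),z))
E
```

```text
position: [0.4808, 0.0807, 0.0963]
contact_force: [-1.4, -16.2, 15.6]
width: 0.0237
position: [0.46, 0.0801, 0.0822]
contact_force: [-10.6, -13.9, 21.5]
width: 0.0234
0.085 [0.4877948  0.11208762 0.085     ]
0.09 [0.48051638 0.10467268 0.09      ]
0.095 [0.47323797 0.09725774 0.095     ]
0.1 [0.46595956 0.0898428  0.1       ]
```

```bash
python3 -m jog '[[[0.009,0,0.011,0],[0.0175,0,0.022,0],[0.025,0,0.034,0],[0.0315,0,0.0465,0],[0.0315,0,0.0465,0]]]' | grep -E 'posi|conta|width'
python3 -m jog '[[[0.006,0,0.013,0],[0.0105,0,0.026,0],[0.0145,0,0.042,0],[0.0145,0,0.046,0],[0.0145,0,0.046,0]]]' | grep -E 'posi|conta|width'
```

```text
position: [0.4431, 0.0796, 0.0611]
contact_force: [-13.5, -15.5, 15.5]
width: 0.0236
position: [0.4336, 0.0791, 0.0414]
contact_force: [-18.6, -6.1, 16.2]
width: 0.0235
```

```bash
python3 -m jog '[[[0,0,0,0],[0,0,0,0],[0,0,0,0],[0,0,0,0],[0,0,0,0]]]' 0.65 | grep -E 'posi|conta|width'
python3 -m jog '[[[0,0,-0.125,0],[0,0,-0.2,0],[0,0,-0.2,0],[0,0,-0.2,0]]]' 0.65 | grep -E 'posi|conta|width'
python3 - <<'E'
from h import *
p,d,i=cap('scene')
h=cv2.cvtColor(p,cv2.COLOR_RGB2HSV);m=((h[...,0]<8)|(h[...,0]>172))&(h[...,1]>150)&(h[...,2]>60);m[:,:220]=0
v,u=np.where(m);P=np.array([dep(i,d,a,b) for a,b in zip(u,v)])
print(len(u),u.mean(),v.mean(),onz(i,u.mean(),v.mean(),.062),np.percentile(P,[3,50,97],axis=0).round(4))
p,d,i=cap('wrist');save(p,'w4.png')
h=cv2.cvtColor(p,cv2.COLOR_RGB2HSV);m=((h[...,0]<8)|(h[...,0]>172))&(h[...,1]>150)&(h[...,2]>60);m[:,500:]=0
v,u=np.where(m&(d>.2));P=np.array([dep(i,d,a,b) for a,b in zip(u,v)]).reshape(-1,3);print(len(u),np.percentile(P,[3,50,97],axis=0).round(4) if len(u) else '')
E
```

```text
position: [0.443, 0.0851, 0.0429]
contact_force: [0.4, 0.3, -0.2]
width: 0.0556
position: [0.4433, 0.0851, 0.1235]
contact_force: [-1.2, 0.2, -0.6]
width: 0.0552
136 252.65441176470588 262.8897058823529 [0.46073517 0.09636281 0.062     ] [[0.4301 0.0656 0.0664]
 [0.438  0.0715 0.0789]
 [0.4519 0.0889 0.0867]]
1749 [[0.4302 0.0687 0.0777]
 [0.4394 0.0802 0.0837]
 [0.4512 0.091  0.0857]]
```

View pics/w4.png

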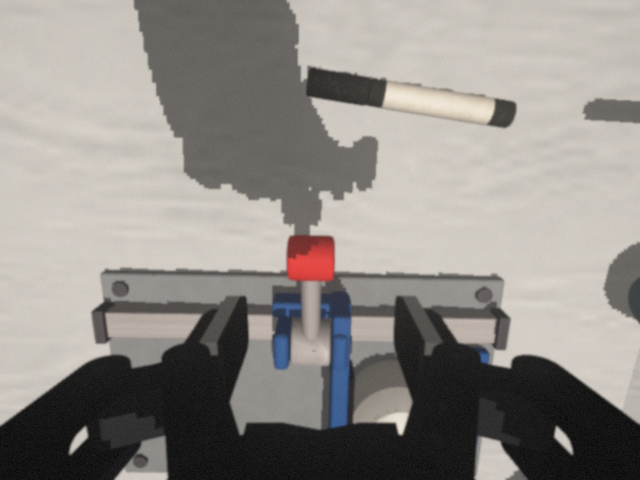

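The wrist view shows the knob at (311,258) still about 10 mm high (lever about 0.15). I'll shut the fingers and press the knob down from above.

```bash
python3 -m jog '[[[0,-0.012,0,0],[0,-0.012,0,0],[0,-0.012,0,0],[0,-0.012,0,0],[0,-0.012,0,0]]]' 0 | grep -E 'posi|conta|width'
python3 -m jog '[[[0,0,0.04,0],[0,0,0.08,0],[0,0,0.1,0],[0,0,0.11,0],[0,0,0.11,0]]]' | grep -E 'posi|conta|width'
python3 -m jog '[[[0,0,0.01,0],[0,0,0.02,0],[0,0,0.025,0],[0,0,0.025,0]]]' | grep -E 'posi|conta|width'
```

```text
position: [0.4428, 0.08, 0.1229]
contact_force: [-0.3, 0.5, 0.7]
width: 0.0002
position: [0.4426, 0.08, 0.0787]
contact_force: [0.4, -0.3, 0.1]
width: 0.0002
position: [0.4426, 0.08, 0.0688]
contact_force: [0.3, -0.2, -0.0]
width: 0.0
```

```bash
python3 -m jog '[[[0,0,0.005,0],[0,0,0.01,0],[0,0,0.01,0]]]' | grep -E 'posi|conta|width'
python3 - <<'E'
from h import *
for n in('scene','wrist'):
    p,d,i=cap(n);h=cv2.cvtColor(p,cv2.COLOR_RGB2HSV);m=((h[...,0]<8)|(h[...,0]>172))&(h[...,1]>150)&(h[...,2]>60)
    if n=='scene': m[:,:220]=0; save(cv2.resize(p[190:330,200:400],None,fx=3.6,fy=3.6),'s5.png')
    else: m[:,500:]=0
    v,u=np.where(m&(d>.15));P=np.array([dep(i,d,a,b) for a,b in zip(u,v)]).reshape(-1,3);print(n,len(u),np.percentile(P,[3,50,97],axis=0).round(4) if len(u) else '')
E
```

```text
position: [0.4426, 0.08, 0.0648]
contact_force: [-0.4, -0.5, 0.7]
width: -0.0001
scene 109 [[0.4295 0.0655 0.0659]
 [0.4355 0.0693 0.0767]
 [0.4504 0.0856 0.0855]]
wrist 1178 [[0.4294 0.0681 0.075 ]
 [0.4326 0.0777 0.0808]
 [0.4384 0.0906 0.0843]]
```

View pics/s5.png

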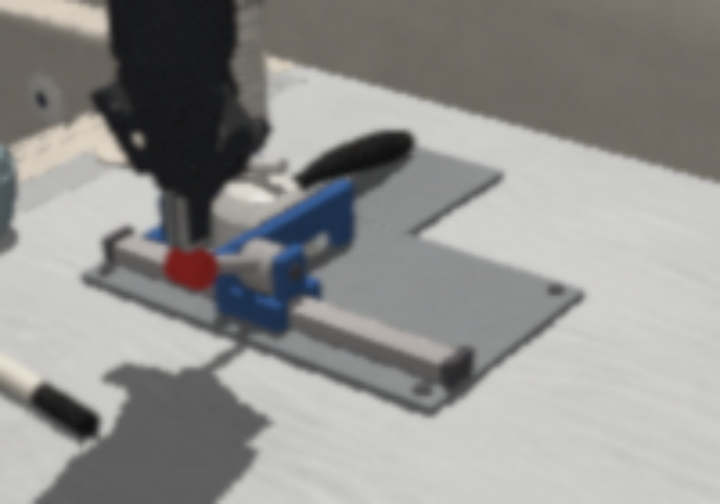

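The scene view shows the shut fingertips at (190,245), right at the knob top (190,268), yet there is no force. I'll check by projecting the TCP.

```bash
python3 - <<'E'
from h import *
i=manip.camera_info('scene');T=manip.sense()['position']
f=lambda P:((pix(i,P)-[200,190])*3.6).round(0)
print('tcp',f(T),'10up',f(T+[0,0,.01]),'20up',f(T+[0,0,.02]))
p,d,i=cap('wrist')
h=cv2.cvtColor(p,cv2.COLOR_RGB2HSV);m=((h[...,0]<8)|(h[...,0]>172))&(h[...,1]>150)&(h[...,2]>60);m[:,500:]=0
v,u=np.where(m);print(u.min(),u.max(),v.min(),v.max(),'tcp',pix(i,T))
w=manip.sense();print(w['contact_force'],w['joint_torque'].round(1))
E
python3 -m jog '[[[0,0,0.01,0],[0,0,0.015,0],[0,0,0.015,0]]]' | grep -E 'posi|conta|width'
```

```text
tcp [188. 276.] 10up [187. 262.] 20up [186. 248.]
288 348 269 303 tcp [319.64943767 292.49229883]
[ 0.0971379  -0.02110838 -0.05574778] [  0.  -34.3  21.1   0.   -0.   -0. ]
position: [0.4424, 0.08, 0.0586]
contact_force: [-0.1, -0.0, 0.2]
width: 0.0001
```

I've already viewed more pictures than the ten allowed (twelve), so from here on I'll work from numbers only. Raising the tool to measure the knob.

```bash
python3 -m jog '[[[0,0,-0.1,0],[0,0,-0.18,0],[0,0,-0.18,0],[0,0,-0.18,0]]]' | grep -E 'posi|conta'
cat > knob.py <<'E'
from h import *
for n in('scene','wrist'):
    p,d,i=cap(n);h=cv2.cvtColor(p,cv2.COLOR_RGB2HSV);m=((h[...,0]<8)|(h[...,0]>172))&(h[...,1]>150)&(h[...,2]>60)
    if n=='scene': m[:,:220]=0
    else: m[:,500:]=0
    v,u=np.where(m&(d>.15));P=np.array([dep(i,d,a,b) for a,b in zip(u,v)]).reshape(-1,3);P=P[P[:,2]<.15]
    print(n,len(u),u.mean().round(1),v.mean().round(1),np.percentile(P,[3,50,97],axis=0).round(4).tolist())
    if n=='wrist':
        # camera-independent profile: z of surface against x, circle fit radius 13
        A=np.c_[2*P[:,[0,2]],np.ones(len(P))];c=np.linalg.lstsq(A,(P[:,[0,2]]**2).sum(1),rcond=None)[0];print('circle',c[:2],np.sqrt(c[2]+c[:2]@c[:2]))
E
python3 knob.py
```

```text
position: [0.4435, 0.0802, 0.1317]
contact_force: [-0.6, -0.8, -0.3]
scene 125 252.1 266.0 [[0.4278, 0.0653, 0.0591], [0.4353, 0.071, 0.0719], [0.4499, 0.0879, 0.0798]]
wrist 1447 320.3 248.2 [[0.4281, 0.0686, 0.071], [0.4376, 0.0803, 0.0766], [0.4488, 0.0906, 0.0786]]
circle [0.43907436 0.0664515 ] 0.011651978610934467
```

```bash
python3 -m jog '[[[0,0,0.08,0],[0,0,0.15,0],[0,0,0.175,0],[0,0,0.18,0],[0,0,0.185,0]]]' | grep -E 'posi|conta'
python3 -m jog '[[[0,0,0.005,0],[0,0,0.008,0],[0,0,0.008,0]]]' | grep -E 'posi|conta'
python3 -m jog '[[[0,0,0.005,0],[0,0,0.008,0],[0,0,0.008,0]]]' | grep -E 'posi|conta'
python3 knob.py
```

```text
position: [0.443, 0.0801, 0.0571]
contact_force: [-0.5, 0.8, 0.8]
position: [0.4433, 0.0801, 0.0544]
contact_force: [0.0, 0.3, -0.3]
position: [0.4433, 0.0801, 0.0518]
contact_force: [-2.6, 0.9, 7.6]
scene 105 252.0 269.1 [[0.427, 0.0656, 0.0543], [0.4325, 0.0696, 0.0655], [0.4474, 0.0853, 0.0737]]
wrist 1887 317.1 279.2 [[0.4256, 0.0681, 0.063], [0.4302, 0.0782, 0.0697], [0.438, 0.0904, 0.0727]]
circle [0.43552748 0.06284476] 0.009116856530590902
```

The force appears near the stop. I'll press firmly to confirm the lever is home.

```bash
python3 -m jog '[[[0,0,0.005,0],[0,0,0.01,0],[0,0,0.01,0]]]' | grep -E 'posi|conta'
python3 -m jog '[[[0,0,0.005,0],[0,0,0.01,0],[0,0,0.01,0]]]' | grep -E 'posi|conta'
python3 -m jog '[[[0,0,0.005,0],[0,0,0.01,0],[0,0,0.01,0]]]' | grep -E 'posi|conta'
python3 knob.py
```

```text
position: [0.4433, 0.0802, 0.0508]
contact_force: [-10.9, 2.4, 33.7]
position: [0.4433, 0.0803, 0.0498]
contact_force: [-20.6, -0.1, 58.8]
position: [0.4432, 0.0804, 0.0488]
contact_force: [-27.8, -0.9, 86.0]
scene 104 251.9 269.8 [[0.4261, 0.0654, 0.0535], [0.4321, 0.0693, 0.0642], [0.4466, 0.0853, 0.0716]]
wrist 1906 316.6 279.4 [[0.4251, 0.0681, 0.0608], [0.4297, 0.0782, 0.0678], [0.4374, 0.0904, 0.071]]
circle [0.43525568 0.06093659] 0.00930150957807701
```

```bash
python3 -m jog '[[[0,0,-0.02,0],[0,0,-0.12,0],[0,0,-0.24,0],[0,0,-0.32,0],[0,0,-0.36,0]]]' | grep -E 'posi|conta'
python3 -m jog '[[[0,0,-0.04,0],[0,0,-0.04,0]]]' | grep -E 'posi|conta|time'
python3 knob.py
python3 - <<'E'
from h import *
p,d,i=cap('side');h=cv2.cvtColor(p,cv2.COLOR_RGB2HSV);m=(h[...,0]>100)&(h[...,0]<125)&(h[...,1]>130)&(h[...,2]>50)
k,l,st,c=cv2.connectedComponentsWithStats(m.astype(np.uint8))
for j in range(1,k):
  if st[j,4]>100:
    v,u=np.where((l==j)&(d>0));P=np.array([dep(i,d,a,b) for a,b in zip(u,v)]);t=P[(P[:,2]>.047)&(P[:,2]<.06)]
    if len(t)>9: print(c[j],cv2.minAreaRect(t[:,:2].astype(np.float32)*1000))
q=cv2.imread('pics/side3.png');r=cv2.resize(p[220:380,220:440],None,fx=3.6,fy=3.6,interpolation=cv2.INTER_CUBIC)[...,::-1]
df=cv2.absdiff(q,np.ascontiguousarray(r)).max(2)>40
n,l,st,c=cv2.connectedComponentsWithStats(df.astype(np.uint8));print('changed vs side3 (crop px):',[(s.tolist()) for s in st[1:] if s[4]>60])
q=cv2.imread('pics/side0.png');df=(cv2.absdiff(q,np.ascontiguousarray(p[...,::-1])).max(2)>40).astype(np.uint8)
n,l,st,c=cv2.connectedComponentsWithStats(df);print('changed vs side0:',[(s.tolist()) for s in st[1:] if s[4]>15])
E
```

```text
position: [0.4446, 0.0804, 0.1864]
contact_force: [0.9, -0.0, -1.4]
time_s: 19.2
position: [0.4445, 0.0804, 0.2009]
contact_force: [0.4, -0.5, -0.2]
scene 118 251.8 268.5 [[0.4262, 0.0657, 0.0558], [0.433, 0.0705, 0.0674], [0.4474, 0.0873, 0.0741]]
wrist 921 319.4 216.7 [[0.4266, 0.0685, 0.0657], [0.4358, 0.0794, 0.0713], [0.4473, 0.0906, 0.0736]]
circle [0.43771369 0.06159675] 0.011360923696577686
[357.25993884 280.01834862] ((530.3151245117188, 103.7252197265625), (78.53471374511719, 15.603381156921387), 2.2112863063812256)
[318.8245614  289.70175439] ((603.9326782226562, 104.71803283691406), (39.95668029785156, 13.042804718017578), 6.019998073577881)
[348.78697001 322.24819028] ((576.8687133789062, 190.7060546875), (92.21319580078125, 15.897427558898926), 1.744088053703308)
changed vs side3 (crop px): [[509, 130, 32, 49, 876], [469, 181, 8, 14, 68], [419, 218, 36, 33, 520], [552, 221, 12, 15, 147], [398, 222, 23, 29, 438], [456, 250, 21, 19, 186], [96, 287, 279, 118, 7912], [320, 321, 58, 24, 743], [343, 351, 32, 21, 418], [120, 402, 66, 72, 3125]]
changed vs side0: [[397, 0, 11, 6, 29], [414, 0, 63, 24, 527], [629, 0, 11, 20, 160], [608, 4, 28, 21, 188], [595, 9, 21, 37, 463], [611, 17, 22, 28, 386], [428, 28, 23, 11, 185], [382, 35, 6, 9, 32], [385, 44, 7, 10, 54], [594, 47, 16, 54, 156], [431, 53, 18, 14, 120], [427, 72, 8, 19, 102], [609, 97, 6, 11, 22], [531, 101, 48, 48, 1127], [577, 111, 18, 13, 189], [521, 118, 13, 39, 301], [573, 123, 6, 7, 30], [597, 151, 29, 31, 409], [557, 160, 10, 13, 70], [578, 167, 23, 26, 210], [577, 172, 6, 6, 16], [605, 176, 14, 12, 31], [581, 228, 36, 31, 562], [305, 248, 72, 54, 1884], [336, 294, 11, 9, 35], [248, 301, 77, 33, 596], [309, 308, 16, 6, 47], [315, 317, 9, 6, 34], [253, 332, 19, 20, 242]]
```

The knob is fully down and the jaw gap is about 69.5 mm. The handle region changed, though, so I'll check that the holder is flat by measuring handle heights before and after.

Run:
```python
from h import *
i=manip.camera_info('side')
z=np.load('side0.npz');p1,d1,_=cap('side')
for nm,p,d in(('before',z['p'],z['d']),('after',p1,d1)):
    m=(p.max(2)<60);m[:280]=0;m[380:]=0;m[:,:225]=0;m[:,330:]=0
    k,l,st,c=cv2.connectedComponentsWithStats(m.astype(np.uint8));j=1+st[1:,4].argmax();print(nm,st[j],c[j].round(1))
    v,u=np.where((l==j)&(d>0));P=np.array([dep(i,d,a,b) for a,b in zip(u,v)])
    e=np.polyfit(P[:,0],P[:,1],1);print(' axis slope dy/dx',e[0].round(3))
    for a in np.arange(.60,.80,.02):
        q=P[abs(P[:,0]-a)<.01]
        if len(q)>5: print('  x',a.round(2),'n',len(q),'y',np.median(q[:,1]).round(3),'ztop',np.percentile(q[:,2],90).round(3))
    # head/spout highest points
    w=d[275:330,320:365]>0; V,U=np.where(w);Q=np.array([dep(i,d,a+320,b+275) for a,b in zip(U,V)])
    Q=Q[(Q[:,0]>.52)&(Q[:,0]<.63)&(Q[:,1]>.08)&(Q[:,1]<.18)];print(' head z98',np.percentile(Q[:,2],[90,98]).round(3),'centre of z>.06',Q[Q[:,2]>.06].mean(0).round(3))
```

```text
before [249 310  34  23 267] [261.7 323.3]
 axis slope dy/dx 0.126
  x 0.7 n 10 y 0.139 ztop 0.044
  x 0.72 n 48 y 0.145 ztop 0.042
  x 0.74 n 128 y 0.151 ztop 0.038
  x 0.76 n 81 y 0.149 ztop 0.032
 head z98 [0.06  0.078] centre of z>.06 [0.579 0.14  0.075]
after [254 333  17  18 181] [262.5 342.4]
 axis slope dy/dx 0.131
  x 0.74 n 90 y 0.193 ztop 0.037
  x 0.76 n 90 y 0.194 ztop 0.032
 head z98 [0.059 0.077] centre of z>.06 [0.583 0.15  0.074]
```

The holder is still flat: the handle and head heights match the start, and it has only turned slightly about the vertical. Nothing shows as changed at the canister in the side view. The jaw stayed under preload while the lever came down, and the gripper is now clear, so I'm handing in.

```bash
python3 -c "
from station import manip
print(manip.sign_off())"
```

```text
the job is handed in; nothing more can be done
None
```

The job is handed in: the lever was lifted, the jaw slid in about 41 mm until the head was snug, and the lever pressed fully down again; the holder lies flat but turned about 0.2 rad while the lever came down, I checked bystanders only in the side view, and I viewed 12 pictures, over the limit of 10.

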